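# Change over the samples on a tube rocker

### The job

Throw the tube rocker's side lever to its white notch so that the deck comes level, then clear the finished red-capped tubes out from under the hold-down bar and lay them flat in the white tray. Tuck every violet-capped tube from the blue mat under the bar, nose first, one to a lane and pushed home to within a few millimetres of the back stop with its cap standing out at the front; only when all are in, throw the lever into the blue (middle) notch and leave it there. Leave the rack, the bottle and the tip box where they stand.

Things in the scene. Friction and masses are not known exactly. Their poses are not given: they have to be found in the camera images.
- lever (a joint): angle of the rocker's hand lever, rad: 0 = red notch (fast, lever leaning to the back), 0.42 = blue notch (gentle, upright), 0.84 = white notch (load: deck level, leaning to the front); coloured plates mark them. A sprung ball holds it in each; let go within 0.15 rad of a notch it drops in. Pulling it out takes about 3 N at the grip. It starts in red
- lever_pivot (a point): point on the lever's swing axis, fixed on the rocker, 50 mm above the bench. Its axes are the rocker's: x from the rocker's front to its back (away from the robot), y along the lever's swing axis and the deck's tilt axis, z up. The lever swings beside the rocker, on its -y side; its angle from upright towards +x is 0.42 - (joint lever)
- lever_grip (a point): middle of the lever's black grip, 116 mm from the pivot axis; the grip is a round-ended bar 22 mm thick and 50 mm long in line with the lever, its top 23 mm beyond this point; nothing within 40 mm of it sideways or above
- rocker: tube rocker, cream housing 190 x 210 mm and 70 mm high with a small gearbox on its -y side that carries the lever; fixed; origin on the bench under the deck's tilt axis, axes as lever_pivot's. On top, a small deck with four lanes and a hold-down bar; the housing is 35 mm below the deck's floor, and reaches out in front under the tubes' caps
- deck_floor (a point): centre of the deck, on the lanes' floor (105 mm above the bench when level); x along the lanes to the back, z up from the deck. The deck tilts back end down about y (axis 17 mm below) as the lever leans back: 0 (level) in white, 0.105 rad in blue, 0.21 in red
- lane1 (a point): floor of the first lane; the other three are 46, 92 and 138 mm further along deck y (deck y = -0.069, -0.023, 0.023, 0.069). Straight, 24 mm wide between ribs 8 mm high, from the open front edge (deck x = -0.040) to the back stop's face (x = 0.040). A tube pushed home stands out 40 mm in front of the edge, cap first, with 25 mm free between neighbouring caps
- bar (a joint): angle of the hold-down bar above its rest, rad: a steel bar 12 mm in diameter across all lanes at deck x = 0.004, on two side arms hinged behind the back stop. At rest (0) its underside is 11 mm above the lane floor; on tubes it reads about 0.09. It bears down with about 2 N; a round nose pushed in along the lane lifts it by itself (about 5 N)
- bar_mid (a point): middle of the hold-down bar, on its axis
- tray: white open tray for finished tubes, 200 x 170 mm (x, y) and 25 mm high, walls 4 mm, floor 4 mm, heavy; origin at the centre of its underside
- mat: flat blue mat on the bench, 190 x 250 x 3 mm, fixed, where the new tubes lie; origin at the centre of its underside
- violet1: new capped sample tube of 22 g lying down, 120 mm long: white barrel 16 mm in diameter with a round nose, violet six-sided anti-roll cap, 18 mm across flats (20 over corners), 26 mm long. Origin at its centre, on its axis, 60 mm from either end; x points from cap to nose. 2 or 3 are present; an absent one reads None
- violet1_nose (a point): tip of that tube's round nose, on its axis
- violet2: new capped sample tube of 22 g lying down, 120 mm long: white barrel 16 mm in diameter with a round nose, violet six-sided anti-roll cap, 18 mm across flats (20 over corners), 26 mm long. Origin at its centre, on its axis, 60 mm from either end; x points from cap to nose. 2 or 3 are present; an absent one reads None
- violet2_nose (a point): tip of that tube's round nose, on its axis
- violet3: new capped sample tube of 22 g lying down, 120 mm long: white barrel 16 mm in diameter with a round nose, violet six-sided anti-roll cap, 18 mm across flats (20 over corners), 26 mm long. Origin at its centre, on its axis, 60 mm from either end; x points from cap to nose. 2 or 3 are present; an absent one reads None
- violet3_nose (a point): tip of that tube's round nose, on its axis
- red1: finished capped sample tube of 22 g lying down, 120 mm long: white barrel 16 mm in diameter with a round nose, red six-sided anti-roll cap, 18 mm across flats (20 over corners), 26 mm long. Origin at its centre, on its axis, 60 mm from either end; x points from cap to nose. It starts under the hold-down bar in a lane; 1 or 2 are present, absent ones read None
- red2: finished capped sample tube of 22 g lying down, 120 mm long: white barrel 16 mm in diameter with a round nose, red six-sided anti-roll cap, 18 mm across flats (20 over corners), 26 mm long. Origin at its centre, on its axis, 60 mm from either end; x points from cap to nose. It starts under the hold-down bar in a lane; 1 or 2 are present, absent ones read None
- red3: finished capped sample tube of 22 g lying down, 120 mm long: white barrel 16 mm in diameter with a round nose, red six-sided anti-roll cap, 18 mm across flats (20 over corners), 26 mm long. Origin at its centre, on its axis, 60 mm from either end; x points from cap to nose. It starts under the hold-down bar in a lane; 1 or 2 are present, absent ones read None
- red4: finished capped sample tube of 22 g lying down, 120 mm long: white barrel 16 mm in diameter with a round nose, red six-sided anti-roll cap, 18 mm across flats (20 over corners), 26 mm long. Origin at its centre, on its axis, 60 mm from either end; x points from cap to nose. It starts under the hold-down bar in a lane; 1 or 2 are present, absent ones read None
- rack: black rack, 110 x 220 x 50 mm, with capped tubes standing to 116 mm, not part of the job; origin at the centre of its underside
- bottle: reagent bottle, 64 mm across, 130 mm high, not part of the job; origin at the centre of its underside
- tip_box: white box of pipette tips with a clear lid, 85 x 120 x 65 mm, not part of the job; origin at the centre of its underside

How it is judged:
By the outcome, as a careful person would: the job done as asked, in the order asked, and still so for the second after the job is handed in, with the robot touching nothing.
Of red1, red2, red3, red4 only 1 to 2 are there at a start; the rules pass over those that are not, and their reading is None.
Of violet1, violet2, violet3 only 2 to 3 are there at a start; the rules pass over those that are not, and their reading is None.
At some moment in a run one of violet1, violet2, violet3 may be knocked a few centimetres aside while the robot is not near it.
Once in a run the grip may slacken for a moment while it holds something.
It also fails if it takes over 210 s, if anything falls off the work surface, if the arm or the gripper's body presses on something with over 40 N, if the wrist force passes 120 N, or if a joint passes its speed limit or range.

### The arm

A 7-joint arm with a two-finger parallel gripper is mounted at the origin on the work surface. World frame = base frame: x ahead of the robot, y to its left, z up, the work surface at z = 0. Lengths are in m, angles in rad, forces in N, time in s.
With the tool pointing down it reaches from about 0.375 to 0.925 m from the base axis. Payload 3.1 kg.
Tool frame: the origin (TCP) lies between the finger pads; the fingertips stand 19 mm ahead of it and the grasp point (between the pads) is the TCP; z points along the fingers, y is the line along which they close (so a half turn about z gives the same grasp; the last joint's range is limited). The gripper opens to 85 mm and grips with 20 to 120 N. Pads are 22 mm wide; open, the fingers measure 114 mm over their backs; the gripper's body (76 mm by 85 mm) begins 54 mm behind the grasp point. The pads swing forward as they close: fully open they stand 13 mm farther back than shut.
Start: joints at [-1.442, 0.383, 0.044, 1.598, -0.018, 1.161, -0.05], TCP at [0.146, 0.633, 0.25] pointing down, gripper open.
Joint ranges: [-2.61, 2.61], [-0.41, 2.15], [-1.48, 1.57], [0, 2.5], [-1.57, 4.71], [0.05, 1.97], [-2.85, 2.85]. Speed limits (rad/s): [2.79, 2.79, 3.14, 3.14, 3.14, 3.14, 3.14].

### API

Orientations are given as a unit quaternion [x, y, z, w].
In Python, from bench import move_ptp, movel, move_j, move_gripper, pause, inverse_kinematics, read_camera, camera_params, MotionError, sign_off, look_for, tip_of, read_time_s, read_qpos, read_joint_vel, read_effort, read_eef_pos, read_tcp_rot, read_ft_force, read_ft_torque, read_finger_gap, read_grasp_force gives the robot as it stands. Calls block until the motion is done:
- move_ptp(position, orientation): joint-space move of the TCP to a pose.
- movel(position, orientation=None, speed=0.15): straight line of the TCP; orientation=None keeps the orientation; speed is the mean speed in m/s.
- move_j(angles): joint-space move.
- move_gripper(opening, effort=None): finger opening in m; effort is the grip in N (None keeps the last); returns when the fingers have stopped.
- pause(seconds).
- inverse_kinematics(position, orientation): joint angles nearest the present ones, or None.
- read_camera(name): name is "side" or "top" or "wrist"; returns the picture (384x512x3 uint8, red, green, blue); there is no depth.
- camera_params(name): a dict with "K" (3x3 intrinsics, pixels), "camera_from_world" (4x4, takes a point from world to camera coordinates). Camera axes: x right, y down, z forward; pixel columns grow to the right and rows downward; lengths in m; the calibration is good to about 2 mm. A picture is of the moment at which its call begins: read the wrist's pose just before it. camera_params takes no time and is no camera call; for the wrist camera it gives the pose at the moment of the call.
A pose or a line that the arm cannot do raises MotionError and nothing moves.
- sign_off(): hands the job in; it is judged then, once.
Trained networks look in the newest picture that a camera, given by its name, has taken for a name from the list of things; names that differ only in an ending like _2 or _b are one class to them, and where a whole thing is asked for, a point or a joint stands for the part that bears it (a point fixed in the world has none). Each returns a list of dicts, best first, with "confidence" (0 to 1); they miss things now and then, are a little off and sometimes report something else, mostly with a low value. They report only what shows in the picture. A call takes as long as a camera call.
- look_for(camera, name): "at" ([column, row] in pixels, amid what is visible of it).
- tip_of(camera, name): "at" ([column, row] in pixels: a listed point, or the origin of a listed thing).
Readings, each from a call of its own:
- read_time_s(): time.
- read_qpos(): joint angles.
- read_joint_vel(): joint speeds.
- read_effort(): joint torques, N m.
- read_eef_pos(): TCP position.
- read_tcp_rot(): TCP orientation.
- read_ft_force(): force on the tool from outside, world axes, zero at the start.
- read_ft_torque(): the same for the moment, N m.
- read_finger_gap(): finger opening in m.
- read_grasp_force(): force on a finger pad.
Only numpy, scipy, OpenCV 4.12 (cv2) and the standard library are available. Lean on these libraries where they do the work, as an engineer would, in place of code of your own. Each camera call takes 0.05 s, during which the arm holds its last target. There are 200 camera calls.

## Working session

There is one attempt and no reset: what is moved stays moved. The work goes in short steps, each a Python script; the robot and the scene stay as the last script left them, time stands still between calls to the robot, and variables do not carry over. Pictures are saved under pics/ and viewed, at most 14 in all, crops included, and the job is handed in when it is done.

```bash
ls; mkdir -p pics; python3 - <<'E'
from bench import *
import cv2,numpy as np
for c in ("top","side"):
    im=read_camera(c); cv2.imwrite(f"pics/{c}0.png",im[:,:,::-1])
    p=camera_params(c); print(c,np.round(p["K"],1).tolist(),np.round(p["camera_from_world"],4).tolist())
    for n in ["lever_pivot","lever_grip","rocker","deck_floor","lane1","tray","mat","violet1","violet1_nose","red1","rack","bottle","tip_box","bar_mid"]:
        print(n,[(np.round(d["at"]).astype(int).tolist(),round(d["confidence"],2)) for d in tip_of(c,n)][:5])
print(read_time_s(),read_tcp_rot())
E
```

```text
pics
top [[361.4, 0.0, 260.9], [0.0, 361.4, 190.8], [0.0, 0.0, 1.0]] [[-0.0138, -0.9997, -0.0189, 0.029], [-0.981, 0.0172, -0.1934, 0.6139], [0.1937, 0.0159, -0.9809, 0.9022], [0.0, 0.0, 0.0, 1.0]]
lever_pivot [([337, 203], 0.57), ([347, 178], 0.25)]
lever_grip [([345, 180], 0.76), ([412, 172], 0.36)]
rocker [([278, 203], 0.68)]
deck_floor [([281, 197], 0.64)]
lane1 [([308, 197], 0.59), ([152, 239], 0.28)]
tray [([289, 206], 0.64), ([400, 237], 0.62), ([339, 205], 0.56)]
mat [([151, 236], 0.62), ([338, 204], 0.54)]
violet1 [([127, 248], 0.61)]
violet1_nose []
red1 [([287, 202], 0.87)]
rack [([158, 164], 0.72)]
bottle [([412, 170], 0.96)]
tip_box [([368, 149], 0.81)]
bar_mid [([280, 194], 0.88), ([175, 237], 0.3)]
side [[372.0, 0.0, 257.9], [0.0, 372.0, 188.2], [0.0, 0.0, 1.0]] [[0.9114, -0.4113, -0.0117, -0.5294], [-0.2423, -0.5136, -0.8231, 0.2413], [0.3326, 0.753, -0.5678, 1.0739], [0.0, 0.0, 0.0, 1.0]]
lever_pivot [([281, 241], 0.86)]
lever_grip [([300, 206], 0.86), ([229, 182], 0.49)]
rocker [([262, 223], 0.65)]
deck_floor [([262, 198], 0.76)]
lane1 [([274, 208], 0.69)]
tray [([279, 309], 0.83), ([351, 261], 0.45)]
mat [([205, 181], 0.84), ([301, 208], 0.42), ([284, 244], 0.22)]
violet1 [([194, 166], 0.59), ([207, 187], 0.44)]
violet1_nose [([253, 166], 0.72)]
red1 [([261, 198], 0.51)]
rack [([252, 166], 0.58), ([272, 210], 0.39)]
bottle [([353, 299], 0.74), ([353, 262], 0.46), ([285, 241], 0.35)]
tip_box [([355, 259], 0.97)]
bar_mid [([268, 194], 0.78)]
1.5 [ 1.13119619e-01  9.93581376e-01  1.84305901e-05 -3.65657740e-06]
```

```bash
python3 - <<'E'
import cv2,numpy as np
a=cv2.imread("pics/top0.png")[110:310,60:460];b=cv2.imread("pics/side0.png")[120:370,120:420]
cv2.imwrite("pics/a.png",cv2.resize(a,(800,400),interpolation=cv2.INTER_CUBIC));cv2.imwrite("pics/b.png",cv2.resize(b,(720,600),interpolation=cv2.INTER_CUBIC))
E
```

```text
(no output)
```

View pics/a.png

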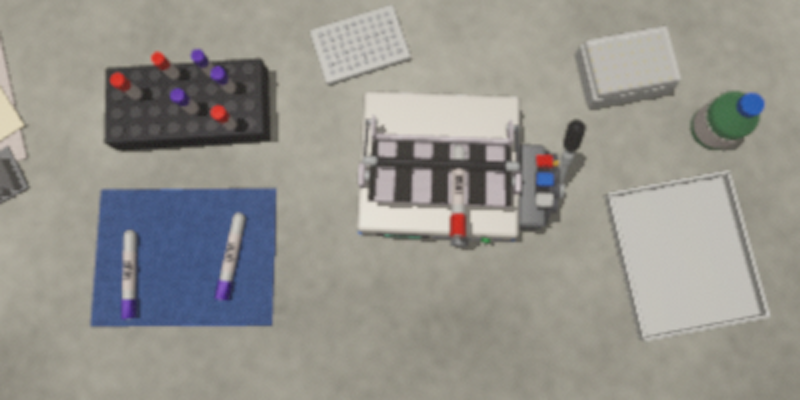

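View pics/b.png

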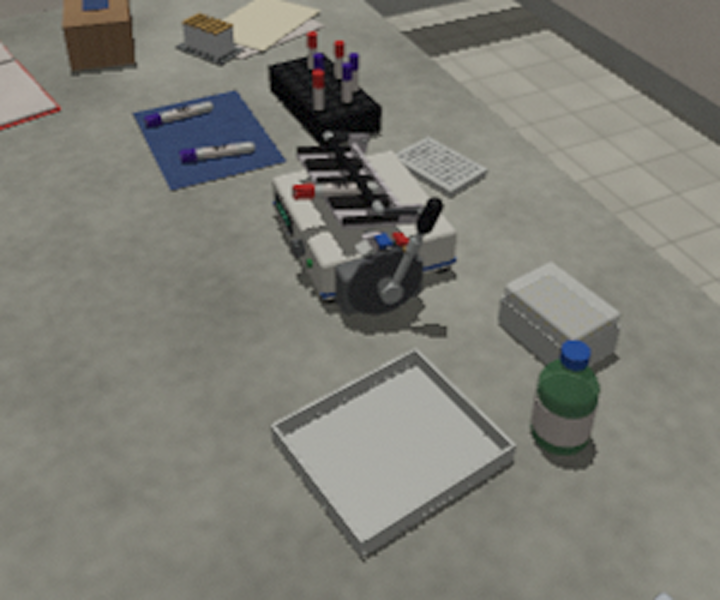

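```bash
cat > h.py <<'E'
from bench import *
import cv2,numpy as np
from scipy.optimize import least_squares
def proj(c,P,par=None):
    p=par or camera_params(c); M=np.array(p["camera_from_world"]); q=M[:3,:3]@np.array(P)+M[:3,3]; u=np.array(p["K"])@q; return u[:2]/u[2]
def px2w(c,px,z,par=None):
    p=par or camera_params(c); M=np.array(p["camera_from_world"]); R=M[:3,:3]; o=-R.T@M[:3,3]
    d=R.T@np.linalg.solve(np.array(p["K"]),[px[0],px[1],1.]); return o+d*(z-o[2])/d[2]
def down(psi): return [-np.sin(psi/2),np.cos(psi/2),0.,0.]
def rk(r,p):  # rocker frame -> world, r=(x,y,yaw)
    c,s=np.cos(r[2]),np.sin(r[2]); return np.array([r[0]+c*p[0]-s*p[1],r[1]+s*p[0]+c*p[1],p[2]])
def deck(p,t): # deck frame -> rocker; t tilt back end down
    x,z=p[0],p[2]+.017; return np.array([np.cos(t)*x+np.sin(t)*z,p[1],.088-np.sin(t)*x+np.cos(t)*z])
def snap(c,f,box=None,s=1):
    im=read_camera(c)[:,:,::-1]
    o=im if box is None else im[box[1]:box[3],box[0]:box[2]]
    cv2.imwrite("pics/"+f,cv2.resize(o,None,fx=s,fy=s,interpolation=cv2.INTER_CUBIC)); return im
E
python3 - <<'E'
from h import *
obs=[("top","deck",(281,197)),("side","deck",(262,198)),("side","lane1",(274,208)),("side","bar",(268,194)),("top","bar",(280,194)),("top","piv",(337,203)),("side","piv",(281,241)),("top","grip",(345,180)),("side","grip",(300,206))]
# housing front/back edge corners (top)
c=lambda x,y:np.array([60+x/2,110+y/2])
cor=[px2w("top",c(*p),.07) for p in [(365,93),(520,96),(358,233),(520,240)]]
print(np.round(cor,3))
def pts(v):
    t=.21; py=v[3]
    return dict(deck=deck((0,0,0),t),lane1=deck((0,-.069,0),t),bar=deck((.004,0,.022),t),piv=(v[4],py,.05),grip=(v[4]+.116*np.sin(.42),py,.05+.116*np.cos(.42)))
def f(v):
    P=pts(v); return np.concatenate([proj(a,rk(v,P[b]))-np.array(o) for a,b,o in obs])
s=least_squares(f,[.68,-.03,0,-.14,0],loss="soft_l1"); print(np.round(s.x,4)); print(np.round(f(s.x).reshape(-1,2),1).tolist())
for n,(a,b) in dict(A=((129,231),(128,317)),B=((239,213),(223,299))).items():
    print(n,np.round([px2w("top",c(*a),.012),px2w("top",c(*b),.012)],3).tolist())
print("tray",[np.round(px2w("top",c(*p),.025),3)[:2].tolist() for p in [(608,193),(730,172),(767,315),(643,338)]])
print("others",[np.round(px2w("top",p,0),3).tolist() for p in [(158,164),(412,170),(368,149)]])
E
```

```text
[[ 0.707  0.067  0.07 ]
 [ 0.699 -0.14   0.07 ]
 [ 0.519  0.077  0.07 ]
 [ 0.507 -0.131  0.07 ]]
[ 0.5835 -0.0314  0.0358 -0.1524 -0.0121]
[[-0.2, 0.7], [1.4, -0.7], [-0.4, 1.1], [-2.3, -2.7], [0.9, -1.2], [0.6, 1.1], [1.1, -0.3], [-0.8, -2.3], [-2.4, 1.8]]
A [[0.533, 0.399, 0.012], [0.416, 0.393, 0.012]]
B [[0.555, 0.247, 0.012], [0.438, 0.265, 0.012]]
tray [[0.573, -0.26], [0.599, -0.428], [0.408, -0.457], [0.38, -0.293]]
others [[0.71, 0.317, 0.0], [0.679, -0.41, 0.0], [0.744, -0.29, 0.0]]
```

```bash
python3 - <<'E'
from h import *
move_ptp([.56,-.06,.42],down(-.05))
snap("wrist","w1.png",None,1.5)
p=camera_params("wrist"); np.savez("w1.npz",K=p["K"],camera_from_world=p["camera_from_world"])
print(np.round(px2w("wrist",(256,192),.1),3),np.round(p["K"],0).tolist())
for n in ["lever_pivot","lever_grip","deck_floor","lane1","red1","bar_mid"]: print(n,[(np.round(d["at"],1).tolist(),round(d["confidence"],2)) for d in tip_of("wrist",n)])
E
```

```text
[ 0.623 -0.069  0.1  ] [[334.0, 0.0, 261.0], [0.0, 334.0, 196.0], [0.0, 0.0, 1.0]]
lever_pivot [([466.4, 83.5], 0.68), ([175.0, 156.7], 0.62)]
lever_grip [([161.8, 209.3], 0.56), ([467.0, 86.6], 0.34)]
deck_floor [([284.8, 172.5], 0.78)]
lane1 [([237.1, 168.9], 0.8), ([132.6, 247.7], 0.61), ([161.9, 212.4], 0.57)]
red1 [([264.3, 154.3], 0.75)]
bar_mid [([285.7, 181.2], 0.9)]
```

View pics/w1.png

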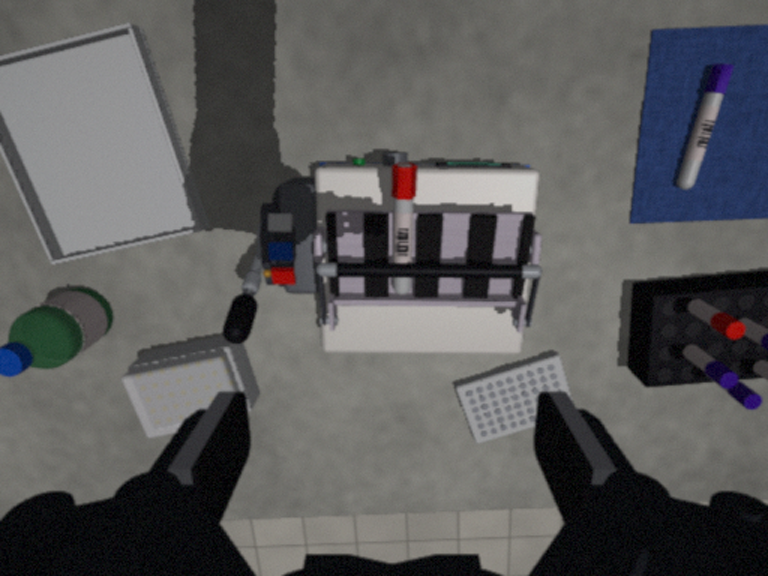

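```bash
python3 - <<'E'
from h import *
W=dict(np.load("w1.npz")); 
g=lambda x,y,z:np.round(px2w("wrist",(x/1.5,y/1.5),z,W),4)
print("house F",g(316,168,.07),g(537,171,.07),"B",g(324,351,.07),g(521,351,.07))
print("bar",g(328,270,.127),g(537,270,.127))
print("lanes front",[g(x,213,.114) for x in(350,403,455,506)])
print("lanes back",[g(x,295,.098) for x in(350,403,455,503)])
print("red cap end",g(404,165,.132),"cap front",g(403.5,197,.127),"bar",g(402,262,.115))
print("grip",g(240,318,.156), "net",np.round(px2w("wrist",(161.8,209.3),.156,W),4),"pivot",np.round(px2w("wrist",(175,156.7),.05,W),4))
print("tray",[g(x,y,.025) for x,y in[(132,28),(0,60),(53,262),(197,230)]])
E
```

```text
house F [ 0.513  -0.1264  0.07  ] [0.5253 0.0775 0.07  ] B [ 0.6983 -0.1357  0.07  ] [0.7079 0.0693 0.07  ]
bar [ 0.595  -0.1156  0.127 ] [0.6035 0.0654 0.127 ]
lanes front [array([ 0.5487, -0.0941,  0.114 ]), array([ 0.5509, -0.0485,  0.114 ]), array([ 0.553 , -0.0038,  0.114 ]), array([0.555 , 0.0401, 0.114 ])]
lanes back [array([ 0.6286, -0.1012,  0.098 ]), array([ 0.6309, -0.0513,  0.098 ]), array([ 0.6332, -0.0023,  0.098 ]), array([0.6354, 0.0429, 0.098 ])]
red cap end [ 0.5094 -0.0465  0.132 ] cap front [ 0.5354 -0.0478  0.127 ] bar [ 0.5941 -0.0511  0.115 ]
grip [ 0.6249 -0.1883  0.156 ] net [ 0.6214 -0.1856  0.156 ] pivot [ 0.5773 -0.1892  0.05  ]
tray [array([ 0.3823, -0.2918,  0.025 ]), array([ 0.4033, -0.4222,  0.025 ]), array([ 0.601 , -0.4242,  0.025 ]), array([ 0.5737, -0.264 ,  0.025 ])]
```

```bash
cat >> h.py <<'E'
R=(.588,-.027,-.05)
def grip(j,dz=0):
    a=.42-j; return rk(R,(-.0035+.116*np.sin(a),-.1585,.05+.116*np.cos(a)+dz))
E
python3 - <<'E'
from h import *
q=down(-.05); print(grip(0),grip(.84))
move_gripper(.045,30)
move_ptp(grip(0,.12),q); movel(grip(0,.004),q)
print(np.round(read_ft_force(),1)); move_gripper(.015,30); print(read_finger_gap(),read_grasp_force())
for j in np.linspace(0,.86,9)[1:]: movel(grip(j,.004),q,.08)
print(np.round(read_ft_force(),1),read_finger_gap()); 
move_gripper(.045); print(np.round(read_ft_force(),1))
movel(grip(.84,.13),q)
move_ptp([.50,-.06,.36],q)
snap("wrist","w2.png",None,1.5); p=camera_params("wrist"); np.savez("w2.npz",K=p["K"],camera_from_world=p["camera_from_world"])
print(read_time_s())
E
```

```text
[ 0.62382378 -0.18749101  0.15591832] [ 0.52934158 -0.18276296  0.15591832]
[-0.2 -0.5  0.4]
0.02086963188611618 29.776833057403564
[-6.4 -0.3  4.7] 0.020595263416927686
[ 0.2 -0.7  1.3]
11.9
```

View pics/w2.png

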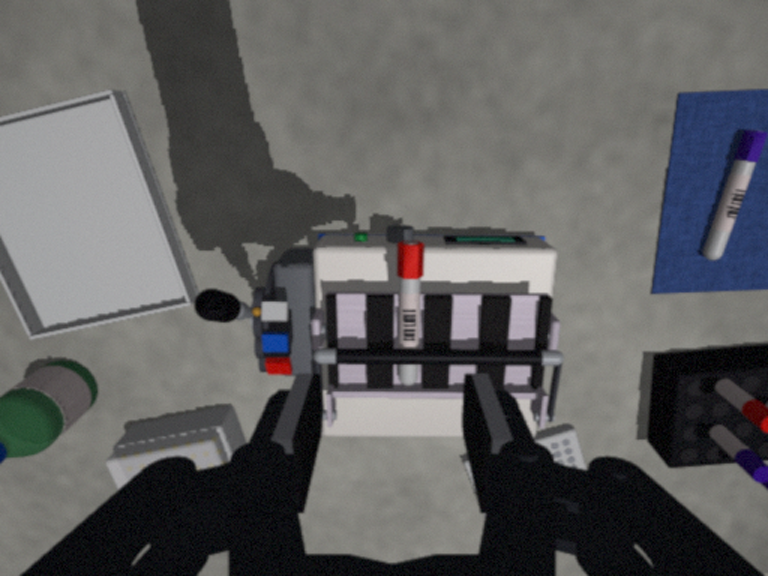

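```bash
python3 - <<'E'
from h import *
W=dict(np.load("w2.npz")); iv=lambda w:np.round([(w[0]-R[0])*np.cos(R[2])+(w[1]-R[1])*np.sin(R[2]),-(w[0]-R[0])*np.sin(R[2])+(w[1]-R[1])*np.cos(R[2])],4)
g=lambda x,y,z:(lambda w:(np.round(w,4).tolist(),iv(w).tolist()))(px2w("wrist",(x/1.5,y/1.5),z,W))
print("red cap end",g(411,242,.122),g(410,278,.122))
for x in (352,409,465,522): print(g(x,294,.107))
for x in (380,437.5,494): print("rib mid",g(x,294,.113),g(x-1,385,.113))
print("bar",g(325,356,.127),g(553,357,.127))
E
```

```text
red cap end ([0.5002, -0.047, 0.122], [-0.0867, -0.0243]) ([0.528, -0.0488, 0.122], [-0.0589, -0.0248])
([0.5435, -0.0951, 0.107], [-0.041, -0.0702])
([0.5458, -0.0497, 0.107], [-0.041, -0.0248])
([0.548, -0.0052, 0.107], [-0.041, 0.0198])
([0.5503, 0.0401, 0.107], [-0.041, 0.0651])
rib mid ([0.5426, -0.0726, 0.113], [-0.043, -0.0478]) ([0.6227, -0.078, 0.113], [0.0372, -0.0492])
rib mid ([0.5449, -0.0276, 0.113], [-0.043, -0.0027]) ([0.6251, -0.0301, 0.113], [0.0372, -0.0012])
rib mid ([0.5471, 0.0167, 0.113], [-0.043, 0.0416]) ([0.6274, 0.0171, 0.113], [0.0372, 0.046])
bar ([0.5872, -0.1182, 0.127], [0.0037, -0.0911]) ([0.597, 0.0611, 0.127], [0.0046, 0.0884])
```

```bash
sed -i 's/^R=.*/R=(.5875,-.0285,-.05)/' h.py; python3 - <<'E'
from h import *
q=down(-.05); T=.144; P=lambda x,z:rk(R,(x,-.023,z))
move_gripper(.036,40)
move_ptp(P(-.071,.22),q); movel(P(-.071,.127),q,.12); print(np.round(read_ft_force(),1))
move_gripper(.01,40); print(read_finger_gap(),read_grasp_force())
movel(P(-.175,.127),q,.08); print(np.round(read_ft_force(),1),read_finger_gap())
movel(P(-.175,.20),q)
t=np.array([.443,-.366]); 
move_ptp([*t,.16],down(T)); print(read_finger_gap())
movel([*t,.030],None,.1); print(np.round(read_ft_force(),1),read_finger_gap())
move_gripper(.036); movel([*t,.17])
move_ptp([.42,-.30,.33],down(T)); snap("wrist","w3.png",None,1.2); snap("side","s3.png",(120,120,420,370),2)
print(read_time_s())
E
```

```text
[-0.   0.1  0.1]
0.017822102069046462 39.012689888477325
[-0.5 -0.3  0.5] 0.018184893348886292Traceback (most recent call last):
  File "<stdin>", line 7, in <module>
bench.MotionError: the arm cannot follow that straight line within its joint ranges
```

```bash
python3 - <<'E'
from h import *
q=down(-.05); T=.144; P=lambda x,z:rk(R,(x,-.023,z))
for x in(-.17,-.16,-.15,-.14):
    try: movel(P(x,.22),q,.12); print("up",x); break
    except MotionError as e: pass
t=np.array([.443,-.366]); 
move_ptp([.42,-.30,.22],down(T)); move_ptp([*t,.14],down(T)); print(read_finger_gap())
movel([*t,.030],None,.1); print(np.round(read_ft_force(),1),read_finger_gap())
move_gripper(.036); movel([*t,.17])
move_ptp([.42,-.30,.33],down(T)); snap("wrist","w3.png",None,1.2); snap("side","s3.png",(120,120,420,370),2)
print(read_time_s())
E
```

```text
0.016122327518768895
[-0.7  0.3  1.7] 0.016290557725277693
20.725
```

View pics/s3.png

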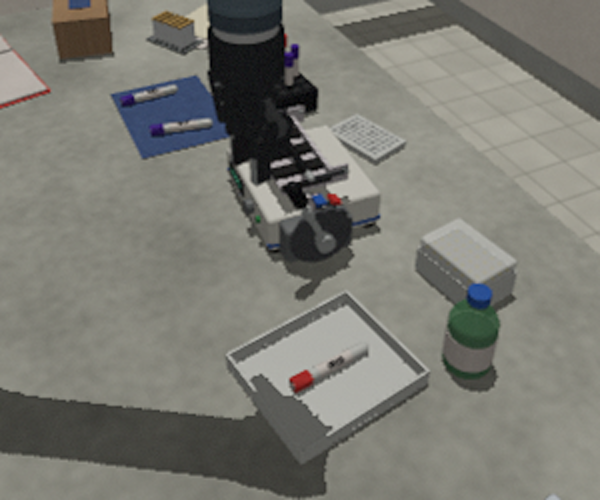

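```bash
python3 - <<'E'
from h import *
move_ptp([.42,0.05,.36],down(0)); move_ptp([.42,.30,.36],down(0)); pause(.1)
snap("wrist","w4.png",None,1.5); p=camera_params("wrist"); np.savez("w4.npz",K=p["K"],camera_from_world=p["camera_from_world"])
for n in ["violet1","violet1_nose"]: print(n,[(np.round(d["at"],1).tolist(),np.round(px2w("wrist",d["at"],.012),3).tolist(),round(d["confidence"],2)) for d in tip_of("wrist",n)])
snap("side","s4.png",(180,150,350,280),3)
print(read_time_s())
E
```

```text
violet1 [([234.1, 193.6], [0.496, 0.258, 0.012], 0.61), ([328.5, 177.7], [0.472, 0.397, 0.012], 0.55)]
violet1_nose [([272.9, 307.8], [0.699, 0.318, 0.012], 0.19)]
23.3333
```

View pics/w4.png

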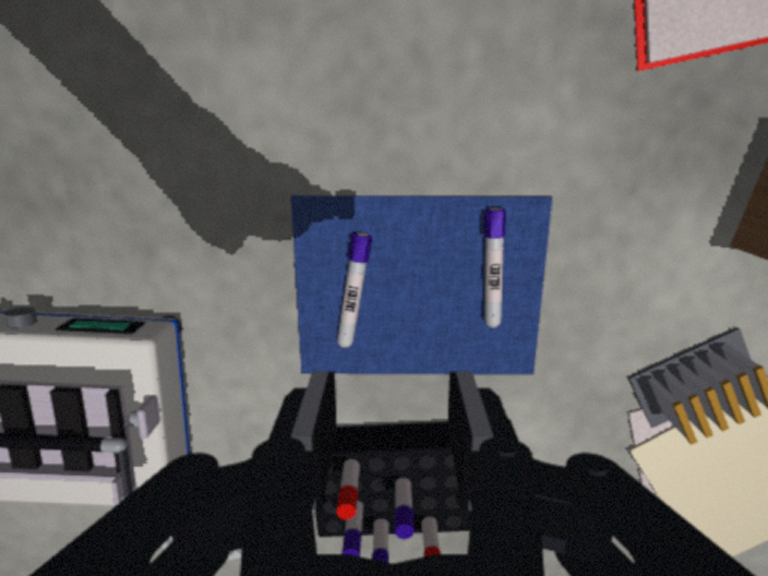

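View pics/s4.png

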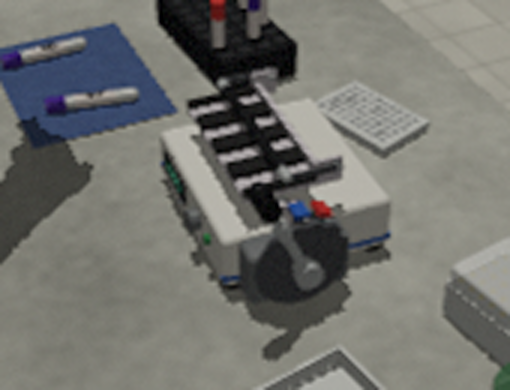

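```bash
cat >> h.py <<'E'
def pick(cap,nose,z=.0245):
    d=(nose-cap)[:2]; psi=np.arctan2(d[1],d[0]); u=d/np.linalg.norm(d); t=cap[:2]+.013*u; q=down(psi)
    print("len",np.linalg.norm(d),"psi",psi,"t",t)
    move_gripper(.045,45); move_ptp([*t,.12],q); movel([*t,z],q,.1); print("f",np.round(read_ft_force(),1))
    move_gripper(.01,45); print("gap",read_finger_gap(),read_grasp_force()); movel([*t,.12],q); print("gap",read_finger_gap())
def pre(y,z=.127):
    q=down(R[2]); move_ptp(rk(R,(-.17,y,z+.02)),q); print("gap",read_finger_gap()); movel(rk(R,(-.17,y,z)),q,.08)
def push(y,z=.127,lim=-.060):
    q=down(R[2]); movel(rk(R,(-.085,y,z)),q,.06); print("in",np.round(read_ft_force(),1))
    x=-.085
    while x<lim:
        x+=.0015; movel(rk(R,(x,y,z)),q,.03); f=read_ft_force()
        if abs(f[0])>9: break
    print("end",x,np.round(f,1),read_finger_gap())
E
python3 - <<'E'
from h import *
W=dict(np.load("w4.npz")); g=lambda x,y:px2w("wrist",(x/1.5,y/1.5),.014,W)
pick(g(361,233),g(345,347))
pre(-.023)
snap("wrist","w5.png",None,1.5); snap("side","s5.png",(180,130,350,260),3)
print(read_time_s())
E
```

```text
len 0.12082072824827914 psi -0.16031187446587009 t [0.45053507 0.26625752]
f [-0.2  0.2  0.5]
gap 0.017465874131561924 43.88340711593628
gap 0.0177233154157021
gap 0.017945847052935057
28.5
```

View pics/s5.png

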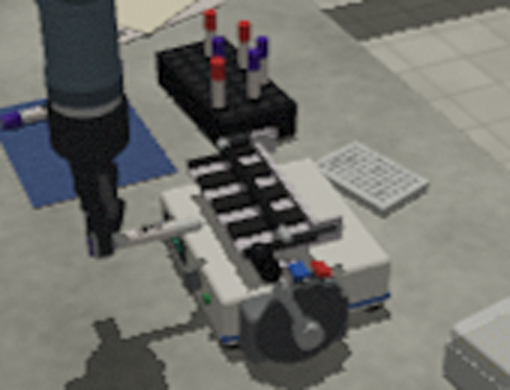

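View pics/w5.png

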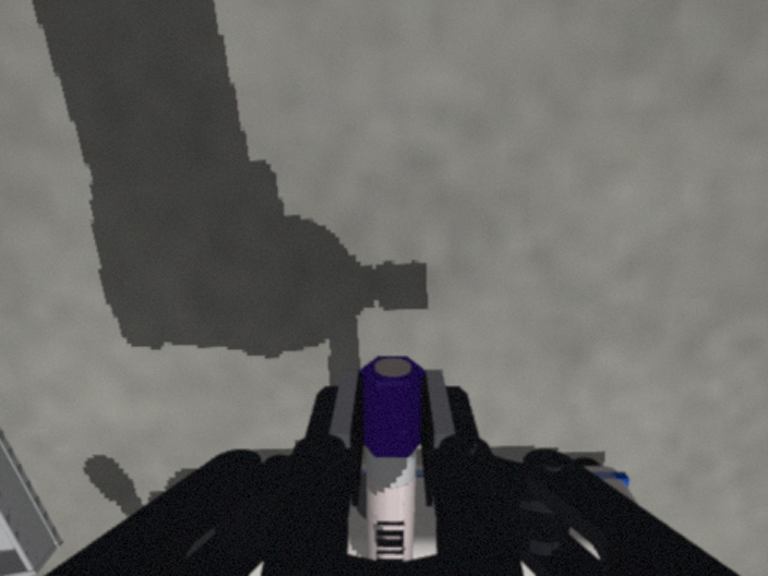

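```bash
python3 - <<'E'
from h import *
for z in(.105,.113,.12): print(z,proj("side",rk(R,(-.063,-.023,z))))
print("lane2 mouth",(proj("side",rk(R,(-.04,-.023,.105)))-[180,130])*3)
push(-.023); snap("side","s6.png",(180,130,350,260),3); print(read_time_s())
E
```

```text
0.105 [247.07006341 205.27879475]
0.113 [246.99683239 203.21151234]
0.12 [246.932278  201.3891675]
lane2 mouth [222.0206866  220.74479044]
in [-2.2 -0.4 -0.2]
end -0.062499999999999986 [-12.1   1.2   8.2] 0.017656401025922537
33.8667
```

View pics/s6.png

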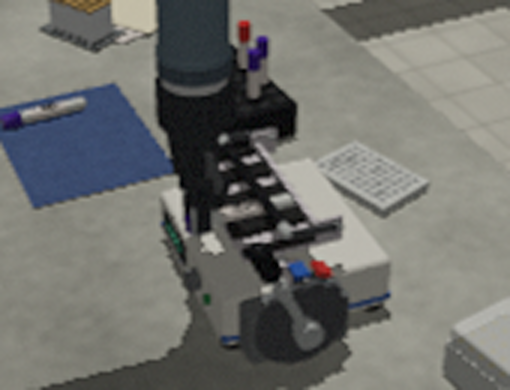

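```bash
python3 - <<'E'
from h import *
q=down(R[2])
move_gripper(.034); movel(rk(R,(-.064,-.023,.20)),q); 
move_ptp(rk(R,(-.10,.02,.36)),q); snap("wrist","w7.png",(180,120,430,300),3); p=camera_params("wrist"); np.savez("w7.npz",K=p["K"],camera_from_world=p["camera_from_world"])
move_ptp([.42,.33,.36],down(0)); im=snap("wrist","w8.png"); p=camera_params("wrist"); np.savez("w8.npz",K=p["K"],camera_from_world=p["camera_from_world"])
hsv=cv2.cvtColor(im,cv2.COLOR_BGR2HSV)
w=px2w; a=[proj("wrist",(x,y,.003),p) for x,y in((.40,.21),(.40,.42),(.56,.42),(.56,.21))]
m=np.zeros(im.shape[:2],np.uint8); cv2.fillPoly(m,[np.int32(a)],255)
vio=cv2.inRange(hsv,(125,80,40),(150,255,255))&m; wh=cv2.inRange(hsv,(0,0,110),(180,60,255))&m
for k,b in(("vio",vio),("wh",wh)):
    n,l,s,c=cv2.connectedComponentsWithStats(b)
    print(k,[(s[i,4],np.round(c[i],1).tolist(),np.round(px2w("wrist",c[i],.014,p),4).tolist()) for i in range(1,n) if s[i,4]>40])
print([np.round(d["at"],1).tolist() for d in tip_of("wrist","violet1")],read_time_s())
E
```

```text
vio [(np.int32(246), [308.1, 149.0], [0.4291, 0.3943, 0.014])]
wh [(np.int32(312), [283.9, 128.3], [0.3999, 0.3593, 0.014]), (np.int32(568), [309.0, 187.5], [0.4866, 0.398, 0.014])]
[[307.5, 176.4]] 36.9583
```

View pics/w7.png

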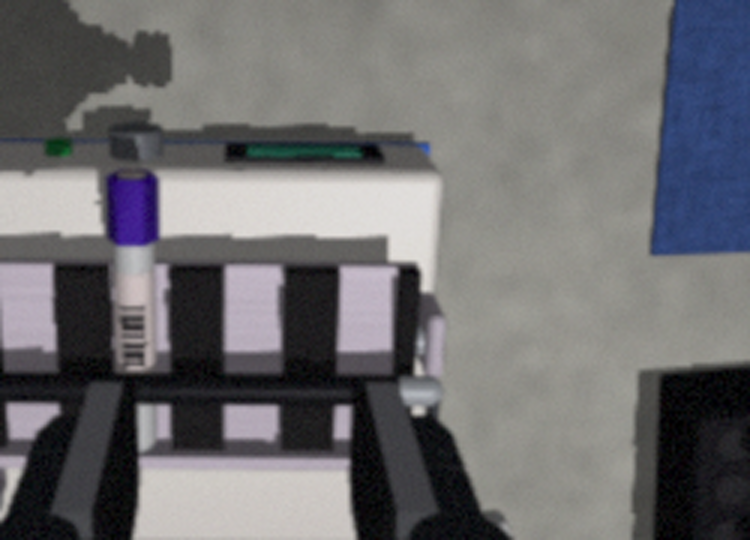

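```bash
python3 - <<'E'
from h import *
W=dict(np.load("w7.npz")); iv=lambda w:np.round([(w[0]-R[0])*np.cos(R[2])+(w[1]-R[1])*np.sin(R[2]),-(w[0]-R[0])*np.sin(R[2])+(w[1]-R[1])*np.cos(R[2])],4)
g=lambda x,y,z:iv(px2w("wrist",(180+x/3,120+y/3),z,W))
print("cap top back edge",g(133,180,.122),"capfront",g(133,244,.122),"edge",g(60,263,.105),g(370,263,.113),"stop top",g(250,456,.125))
W8=dict(np.load("w8.npz")); cap=px2w("wrist",(308.1,149.0),.014,W8); wh=px2w("wrist",(309.0,187.5),.014,W8)
u=(wh-cap)/np.linalg.norm(wh-cap); 
c0=cap-.013*u; pick(c0,c0+.12*u); print(c0)
pre(.069); print(read_time_s()); push(.069)
q=down(R[2]); move_gripper(.034); movel(rk(R,(-.064,.069,.20)),q)
move_ptp(rk(R,(-.14,-.01,.36)),q); snap("wrist","w9.png",(100,150,400,375),2.6); p=camera_params("wrist"); np.savez("w9.npz",K=p["K"],camera_from_world=p["camera_from_world"])
print(read_time_s())
E
```

```text
cap top back edge [-0.0809 -0.022 ] capfront [-0.0555 -0.0229] edge [-0.0414 -0.0546] [-0.0445  0.0692] stop top [0.0351 0.0221]
len 0.11999999999999997 psi 0.06505101486860684 t [0.42912729 0.39425945]
f [ 0.   0.5 -0.6]
gap 0.017789688390899408 43.894077837467194
gap 0.01766752917677312
[0.41615478 0.39341438 0.014     ]
gap 0.017186841102905578
42.1583
in [-0.2 -0.1  1.1]
end -0.060999999999999985 [-10.2   1.    7.3] 0.017539983614499162
49.5167
```

View pics/w9.png

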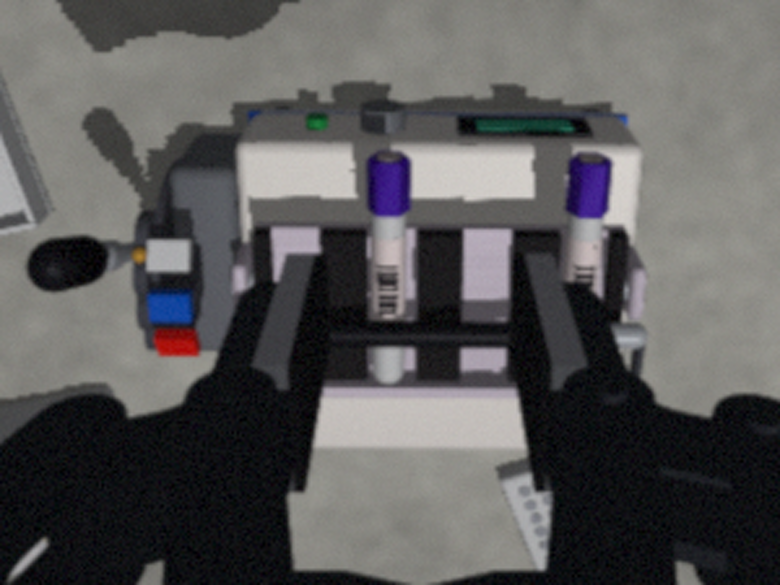

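Both tubes are home: the caps stand out evenly at (389,160) and (590,160), and the lane 2 nose meets the stop at (387,380). The lever pointer is still at white. Next is the lever to blue.

```bash
python3 - <<'E'
from h import *
q=down(-.05); move_gripper(.045,30)
move_ptp(grip(.84,.13),q); movel(grip(.84,.004),q)
move_gripper(.015,30); print(read_finger_gap())
for j in np.linspace(.84,.42,6)[1:]: movel(grip(j,.004),q,.06)
print(np.round(read_ft_force(),1)); move_gripper(.045); movel(grip(.42,.13),q)
move_ptp(rk(R,(-.12,-.03,.38)),q); snap("wrist","w10.png",(100,130,400,355),2); 
move_ptp([.42,.33,.36],down(0)); snap("side","s10.png",(150,130,380,330),2); move_gripper(.085)
a=cv2.imread("pics/w10.png");b=cv2.imread("pics/s10.png");o=np.zeros((600,800,3),np.uint8)
a=cv2.resize(a,(400,300));b=cv2.resize(b,None,fx=.85,fy=.85);o[:300,:400]=a;o[:b.shape[0],400:400+b.shape[1]]=b;cv2.imwrite("pics/f.png",o[:350]);print(read_time_s())
E
```

```text
0.02113892512079037
[ 3.3  4.6 -1.3]
57.5833
```

View pics/f.png

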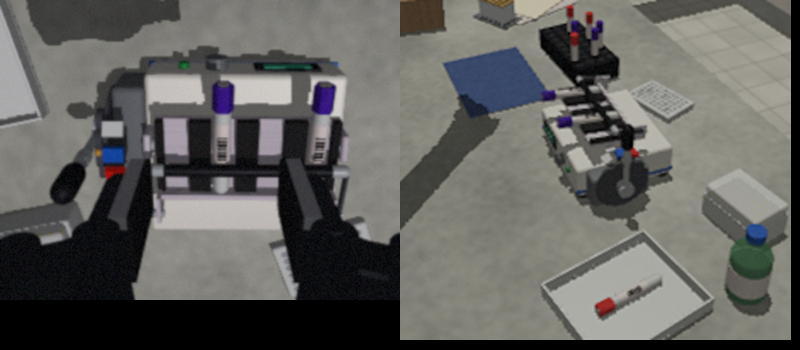

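The lever pointer (98,153) is at the blue plate, both violet tubes are under the bar, the mat is empty and the red tube lies in the tray.

```bash
python3 -c "
from bench import *
print(sign_off())"
```

```text
the job is handed in; nothing more can be done
None
```

The job is handed in: the one red-capped tube lies flat in the tray, both violet-capped tubes are pushed home under the bar in lanes 2 and 4, and the lever is in the blue notch; I did not aim at or knowingly touch the rack, bottle or tip box.

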